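# Hang the peg pot on the drying rail by its spring-gate hook

## Robot

A 7-joint arm with a two-finger parallel gripper is mounted at the origin on a cart in front of the work surface, level with it; the furniture and walls round the work are solid. World frame = base frame: x ahead of the robot, y to its left, z up, the work surface at z = 0. Lengths are in mm, angles in rad, forces in N, time in s.
With the tool pointing down it reaches from about 425 to 950 mm from the base axis. Payload 4.7 kg.
Tool frame: the origin (TCP) lies at the very end of the fingers, on their centre line; the grasp point (between the pads) lies 19 mm behind it (manip.grip_depth is the distance from the TCP to the grasp point, in mm); z points along the fingers, y is the direction in which the jaws open and shut (so a half turn about z gives the same grasp; the last joint's range is limited). The gripper opens to 85 mm and grips with 20 to 120 N. Pads are 22 mm wide; open, the fingers measure 114 mm over their backs; the gripper's body (76 mm by 85 mm) begins 54 mm behind the grasp point. The pads swing forward as they close: fully open they stand 13 mm farther back than shut.
Start: joints at [1.12, 0.469, -0.049, 1.532, 0.024, 1.141, -0.082], TCP at [276.394, -615.837, 231.335] pointing down, gripper open.
Joint ranges: [-2.59, 2.59], [-0.33, 1.99], [-1.39, 1.29], [0.1, 2.45], [-1.04, 4.18], [0.21, 1.99], [-2.66, 2.66]. Speed limits (rad/s): [2.57, 2.57, 3.14, 3.14, 3.14, 3.14, 3.14].

## Interface

Orientations are given as a unit quaternion [w, x, y, z].
In Python, from cell import status, optics, manip gives the robot as it stands. The module is installed in compiled form; this text tells all that it offers.
- The arm moves only by the tool apply_moves, never from a script. Its argument "plan" is a list of rows, each a list of 7 numbers: the turn, a rotation vector about the world's x, y, z in rad, then the shift along the world's x, y, z in cm, then the closure in counts, from 0 (fully open) to 255 (shut). In form: [[ax, ay, az, x, y, z, grip], ...]. A call has 1 to 5 rows; each row shifts and turns the commanded pose from where the row before left it; what a row does not reach is not made up. A row lasts 1/12 s, in which the tool goes at most 41.7 mm and 7.16 degrees, less where a joint would pass 70% of its speed; a pose out of reach is approached as far as the arm can. A call with a gripper value outside its range is refused whole. The fingers move at their own pace and stop on an object; "grip_force" is the grip in N (left out, the last holds). Time passes only in rows, so rows that do not move let the fingers close. It gives the time, the measured TCP pose, the force and the opening at its end, in the units of the state.
- status.sense(): the state, without advancing time (a new reading comes with each control period).
- optics.capture(name): name is "side" or "top"; returns a dict with "image" (384x512x3 uint8, red, green, blue), "depth" (384x512 float32, mm along the optical axis (not along the pixel's ray), 0 where there is no reading), "vertical_fov" (degrees; the focal length in pixels is half the picture's height over the tangent of half this angle, whatever the lens; pixels are square), "cx", "cy" (the principal point, pixels), "pose" (4x4, takes a point from camera to world coordinates). Camera axes: x right, y down, z forward; pixel columns grow to the right and rows downward; lengths in mm; the calibration is good to about 2 mm. A picture is of the moment at which its call begins.
- manip.job_done(): hands the job in, once; it reports no verdict.
The state is a dict: "time": time; "q": joint angles; "dq": joint speeds; "joint_efforts": joint torques, N m; "tool_pos": TCP position; "tool_rot": TCP orientation; "force": force on the tool from outside, world axes, zero at the start; "torque": the same for the moment, N m; "gripper_width": finger opening in mm.
Only numpy, scipy, OpenCV 4.12 (cv2) and the standard library are available. Lean on these libraries where they do the work, as an engineer would, in place of code of your own. Each camera call takes 0.05 s, during which the arm holds its last target.

## Task

Hang the little peg pot on the drying rail: take it by the wooden block on top, push the open side of its C hook against the bar so that the bar pushes the sprung gate in and slips inside, and let the pot down until it hangs from the bar, gate shut. The bar may be set at any height, so find that out by touch or by sight first; do not tip the pot over or force it hard against the rail. Leave it hanging upright and still near the middle of the bar, and leave the timer, the tape measure and the thread spool where they are.

Things in the scene. Friction and masses are not known exactly. Their poses are not given: they have to be found in the camera images.
- peg_pot: Loose grey metal pot of small clothes pegs, about 120 to 200 g, standing upright. Cup 60 mm across, 34 mm high. A steel wire, 8 mm thick, rises from its -x wall and forms a C-shaped hook in the x-z plane above the cup, open on the +x side, with a wooden grip block on top. Origin: centre of the underside; z up, x towards the hook's open side, y as a bar lies when inside the hook.
- grip_block (a point): Centre of the wooden grip block on the hook's crown: 16 x 16 mm, 42 mm high (z = 114 to 156 mm, centred at x = -1 mm in the pot's frame). Axes as the pot.
- hook_mouth (a point): Mouth of the C, x = 18, z = 81 mm in the pot's frame (axes as the pot); wire reaches x = 22 mm. Open from z = 66 to 92 mm, closed by the gate. A 10 mm bar passes level through it with its axis at z = 77 to 86 mm, towards the pot's -x, until it meets the spine (inner face x = -17 mm, so bar axis at x = -12 mm).
- hook_seat (a point): Where the bar's axis lies when the pot hangs: under the crown, x = -1, z = 101 mm in the pot's frame, axes as the pot. The crown's inside is at z = 106 mm, its outside at 114 mm; the eye's inner floor at about z = 58 mm.
- gate (a joint): Sprung gate in the hook's mouth: dark steel pin 5 mm thick, 26 mm long, hinged at the lower lip (x = 18, z = 64 mm of the pot), upright when shut. 0 = shut; grows as it folds inward (to the pot's -x) and down, to 1.4 rad. Pushing it in with the bar takes about 3 to 6 N. It springs shut once the bar is past its tip and up towards the crown.
- rail: Fixed drying rail: two steel posts 260 mm apart, 189 mm high, on wooden feet 110 mm long in x; thin low tie between them. Origin: on the worktop midway between the posts, z up, y along the bar. The level steel bar, 10 mm thick, lies above that y axis; its axis height is anywhere from 125 to 165 mm and is not reported: find it by touch or sight. Its 22 mm sleeves are clamped to hold 80 N.
- timer: Bystander: white kitchen-type dial timer, 68 x 68 x 49 mm, towards the back. Origin at the centre of its underside.
- tape: Bystander: blue-grey round tape measure, 52 x 56 x 18 mm, lying flat towards the back. Origin at the centre of its underside.
- spool: Bystander: thread spool, 33 mm across, 46 mm high, standing towards the back. Origin at the centre of its underside.
Things that resemble listed ones, but are neither listed nor needed, are in the scene too. Leave any blue or red look-alike of the peg_pot alone.

How it is judged:
By the outcome, as a careful person would: the job done as asked, in the order asked, and still so for the second after the job is handed in, with the robot touching nothing.
It also fails if it takes over 54 s, if anything falls off the work surface, if the arm or the gripper's body presses on something with over 40 N, if the wrist force passes 120 N, or if a joint passes its speed limit or range.

## Working session

There is one attempt and no reset: what is moved stays moved. The work goes in short steps, Python scripts to look and compute and a tool call to move; the robot and the scene stay as the last step left them, time stands still between calls to the robot, and variables do not carry over. Pictures are saved under pics/ and viewed, and the job is handed in when it is done.

Besides the shell and the picture viewer there is one more tool, called after "Call:" as name(argument=value, ...) on one line, values as JSON. apply_moves: Moves the arm, as the interface text tells. Its arguments: {"type":"object","properties":{"plan":{"type":"array"},"grip_force":{"type":"number"}},"required":["plan"]}

```bash
mkdir -p pics; python3 - <<'E'
from cell import status, optics, manip
import cv2,numpy as np
s=status.sense();print(s)
for n in("side","top"):
    c=optics.capture(n);cv2.imwrite(f"pics/{n}0.png",c["image"][:,:,::-1]);print(n,c["vertical_fov"],c["cx"],c["cy"],c["pose"].round(3).tolist() if hasattr(c["pose"],'round') else c["pose"])
    np.savez(f"{n}0.npz",**{k:c[k] for k in c})
E
```

```text
{'time': 0.0, 'q': array([ 1.12009842,  0.46944842, -0.04860481,  1.53370657,  0.02411629,
        1.14101235, -0.08232791]), 'dq': array([ 2.27873740e-03, -8.93361077e-05,  1.71482846e-03, -2.01538631e-03,
       -2.31194834e-04, -4.24571260e-04,  3.66225217e-04]), 'joint_efforts': array([-8.67194594e-04, -5.10304964e+01, -4.69256903e-02, -2.37714744e+01,
        1.06855924e-02,  7.49525934e-03, -2.48209687e-06]), 'tool_pos': array([ 276.11249491, -615.29114304,  230.25141222]), 'tool_rot': array([-9.62385227e-04,  9.77840589e-01,  2.09348501e-01, -2.49325468e-04]), 'force': array([0.23218476, 0.83355942, 0.11159457]), 'torque': array([ 0.00486472, -0.04620592,  0.00459   ]), 'gripper_width': 85.31402668295479}
side 43.687662278246776 260.66475845214205 199.7349308126673 [[0.998, -0.029, 0.061, 502.247], [-0.065, -0.658, 0.75, -896.802], [0.019, -0.753, -0.658, 893.046], [0.0, 0.0, 0.0, 1.0]]
top 49.26937173106867 258.25430021795637 194.10112907750948 [[-0.01, -0.982, 0.191, 410.599], [-1.0, 0.01, -0.002, -35.719], [-0.0, -0.191, -0.982, 969.164], [0.0, 0.0, 0.0, 1.0]]
```

View pics/side0.png

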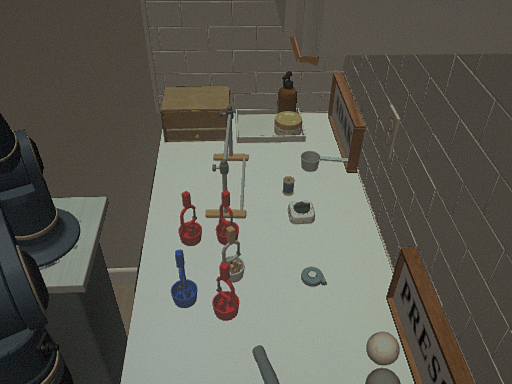

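View pics/top0.png

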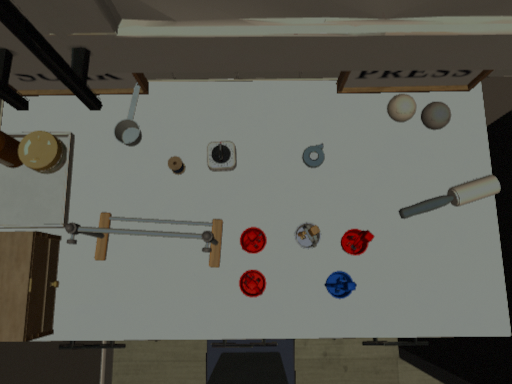

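The grey pot with the wooden block is at side (234,262) and top (308,235). The red pots at side (190,225), (228,225) and (226,297) and the blue one at (183,285) are look-alikes. I'll confirm with a crop.

```bash
cat > h.py <<'E'
import numpy as np
def load(n): 
    d=np.load(n,allow_pickle=True); return {k:d[k] for k in d}
def f(c): return c["image"].shape[0]/2/np.tan(np.radians(float(c["vertical_fov"]))/2)
def cloud(c):
    d=c["depth"].astype(float);F=f(c);v,u=np.mgrid[:d.shape[0],:d.shape[1]]
    p=np.stack([(u-c["cx"])/F*d,(v-c["cy"])/F*d,d],-1)
    w=p@c["pose"][:3,:3].T+c["pose"][:3,3]; w[d<=0]=np.nan; return w
def proj(c,P):
    P=np.atleast_2d(P);q=(P-c["pose"][:3,3])@c["pose"][:3,:3];F=f(c)
    return np.c_[q[:,0]/q[:,2]*F+c["cx"],q[:,1]/q[:,2]*F+c["cy"]]
E
python3 - <<'E'
import cv2
from h import *
s=load("side0.npz");t=load("top0.npz")
a=cv2.resize(s["image"][210:300,190:280,::-1],None,fx=5.5,fy=5.5,interpolation=cv2.INTER_CUBIC)
b=cv2.resize(t["image"][205:265,280:340,::-1],None,fx=5,fy=5,interpolation=cv2.INTER_CUBIC)
o=np.zeros((500,800,3),np.uint8);o[:495,:495]=a;o[:300,497:797]=b
cv2.imwrite("pics/crop0.png",o)
ws=cloud(s);wt=cloud(t)
for nm,w,im,lo,hi in(("side",ws,s["image"],(215,215),(255,285)),("top",wt,t["image"],(290,215),(328,255))):
    reg=w[lo[1]:hi[1],lo[0]:hi[0]].reshape(-1,3);col=im[lo[1]:hi[1],lo[0]:hi[0]].reshape(-1,3).astype(int)
    red=col[:,0]-col[:,1]>60
    for z0,z1 in((10,36),(36,60),(60,85),(85,112),(116,154),(154,165)):
        m=(reg[:,2]>z0)&(reg[:,2]<z1)&~red
        if m.sum(): print(nm,z0,m.sum(),np.median(reg[m],0).round(1),reg[m].min(0).round(),reg[m].max(0).round())
# rail
for nm,w in(("side",ws),("top",wt)):
    m=(w[...,2]>110)&(w[...,2]<200)&(w[...,1]>50)&(w[...,1]<420)&(w[...,0]>350)&(w[...,0]<560)
    p=w[m];
    for y in range(60,420,20):
        k=p[(p[:,1]>=y)&(p[:,1]<y+20)]
        if len(k):print(nm,y,len(k),np.median(k,0).round(1),k.min(0).round(),k.max(0).round())
E
```

```text
side 10 444 [ 501.5 -124.7   25. ] [ 457. -177.   10.] [538.  52.  36.]
side 36 129 [ 497.2 -145.3   42.5] [ 461. -169.   36.] [521.  -3.  60.]
side 60 97 [ 497.7 -139.6   68.1] [ 466. -242.   60.] [519.  -9.  85.]
side 85 104 [ 485.2 -155.5  101.4] [ 465. -263.   85.] [517. -36. 112.]
side 116 222 [ 490.8 -251.4  136.3] [ 473. -262.  116.] [ 506. -139.  154.]
side 154 33 [ 495.5 -149.2  155.9] [ 484. -263.  154.] [ 504. -141.  159.]
top 10 155 [ 500.1 -139.7   31.6] [ 469. -175.   11.] [ 526. -118.   36.]
top 36 81 [ 493.8 -142.6   51.2] [ 471. -163.   36.] [ 525. -122.   60.]
top 60 24 [ 507.6 -142.4   65.9] [ 476. -159.   60.] [ 515. -133.   84.]
top 85 53 [ 488.8 -150.6  106.4] [ 476. -159.   87.] [ 515. -134.  111.]
top 116 43 [ 494.3 -142.   148.1] [ 487. -155.  117.] [ 507. -137.  154.]
top 154 46 [ 496.5 -146.7  155.5] [ 489. -155.  154.] [ 504. -139.  158.]
side 60 40 [482.   61.3 170.2] [456.  60. 115.] [496.  70. 190.]
side 80 6 [487.9  96.2 168. ] [484.  90. 165.] [492. 100. 169.]
side 100 17 [489.2 110.5 167.1] [484. 100. 163.] [492. 120. 170.]
side 120 18 [492.  128.8 1
[... 1041 characters left out ...]
3 150.  166.6] [487. 140. 164.] [495. 160. 170.]
top 160 56 [492.4 169.6 166.9] [487. 160. 162.] [497. 180. 171.]
top 180 57 [492.7 191.4 166.7] [489. 181. 162.] [499. 200. 170.]
top 200 50 [494.8 209.7 167. ] [491. 200. 163.] [499. 219. 171.]
top 220 55 [496.6 229.7 166.9] [491. 220. 160.] [501. 240. 170.]
top 240 55 [497.2 250.3 166.6] [493. 240. 162.] [504. 260. 171.]
top 260 52 [499.  269.5 166.9] [494. 260. 160.] [503. 279. 170.]
top 280 56 [500.9 290.  167.2] [495. 280. 162.] [506. 300. 172.]
top 300 184 [499.4 314.3 169.8] [473. 301. 111.] [513. 320. 189.]
top 320 61 [493.6 322.4 174.5] [474. 320. 118.] [512. 328. 190.]
top 400 105 [406.1 419.3 118.7] [353. 415. 110.] [503. 420. 125.]
```

View pics/crop0.png

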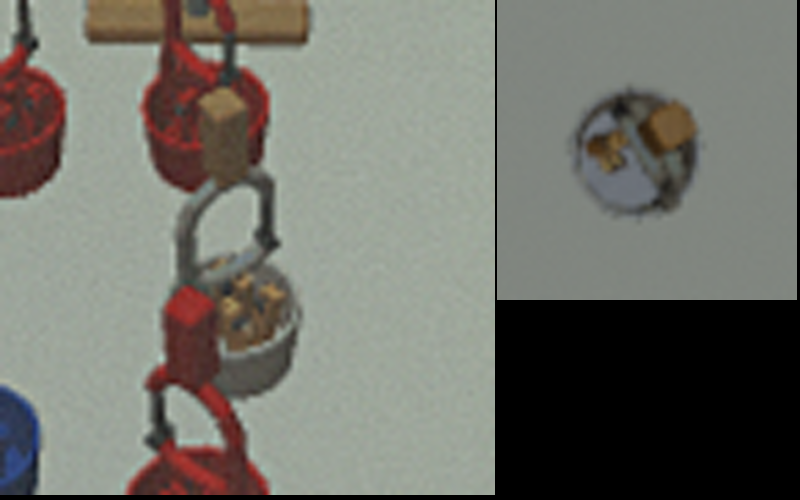

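The crop confirms it: the grey metal cup has a wooden block, and the dark gate is on the +x/+y side. Next I need the yaw, the block centre and the bar.

```bash
python3 - <<'E'
from h import *
from scipy.optimize import least_squares
import cv2
s=load("side0.npz");t=load("top0.npz")
P=[]
for nm,c in(("side",s),("top",t)):
    w=cloud(c);im=c["image"].astype(int)
    m=(np.hypot(w[...,0]-497,w[...,1]+146)<45)&(im[...,0]-im[...,1]<60)
    wire=w[m&(w[...,2]>55)&(w[...,2]<112)]
    for _ in range(4):
        ctr=wire.mean(0);u,S,v=np.linalg.svd((wire-ctr)[:,:2],full_matrices=False)
        n=v[1];d=abs((wire-ctr)[:,:2]@n);wire=wire[d<8] if _<3 else wire
    print(nm,len(wire),ctr.round(1),"yaw",np.degrees(np.arctan2(v[0,1],v[0,0])),"ext",((wire-ctr)[:,:2]@v[0]).min(),((wire-ctr)[:,:2]@v[0]).max())
    b=w[m&(w[...,2]>152.5)&(w[...,2]<160)]
    r=cv2.minAreaRect(b[:,:2].astype(np.float32));print(" block top",b.mean(0).round(1),len(b),r)
    rim=w[m&(w[...,2]>28)&(w[...,2]<37)]
    sol=least_squares(lambda q:np.hypot(rim[:,0]-q[0],rim[:,1]-q[1])-28,[497,-146],loss="soft_l1").x;print(" rim",sol.round(1),len(rim))
    # bar fit
    k=(w[...,2]>155)&(w[...,2]<180)&(w[...,1]>90)&(w[...,1]<295)&(w[...,0]>470)&(w[...,0]<515)
    p=w[k];o=c["pose"][:3,3]
    def res(q):
        a=np.c_[q[0]+q[1]*(p[:,1]-193),p[:,1],np.full(len(p),q[2])]
        dr=np.array([q[1],1,0]);dr/=np.linalg.norm(dr);e=p-a;e-=np.outer(e@dr,dr);return np.linalg.norm(e,axis=1)-5
    print(" bar",least_squares(res,[493,.07,162],loss="soft_l1").x.round(3))
    for nm2,y0 in(("near",40),("far",290)):
        k=(w[...,2]>182)&(w[...,2]<195)&(w[...,1]>y0)&(w[...,1]<y0+60)&(w[...,0]>430)&(w[...,0]<540);print(" post",w[k].mean(0).round(1),k.sum())
    k=(w[...,2]>5)&(w[...,2]<60)&(w[...,1]>100)&(w[...,1]<290)&(w[...,0]>440)&(w[...,0]<560);print(" tie",np.nanmedian(w[k],0).round(1),w[k].max(0).round())
    red=(im[...,0]-im[...,1]>70)&(im[...,1]<60)|(im[...,2]-im[...,0]>40)
    k=red&(w[...,2]>140)&(w[...,2]<170);q=w[k]
    lab=cv2.kmeans(q[:,:2].astype(np.float32),min(4,len(q)),None,(3,50,.1),5,0)[2] if len(q)>4 else None;print(" look",lab)
E
```

```text
side 167 [ 496.2 -149.3   80.8] yaw -149.46276343773357 ext -26.020824952563817 22.06722894607454
 block top [ 497.5 -148.   155.4] 37 ((498.47149658203125, -147.89682006835938), (15.77362060546875, 15.340332984924316), 31.73938751220703)
 rim [ 497.7 -146.7] 119
 bar [4.94394e+02 7.10000e-02 1.63686e+02]
 post [485.2  58.8 186. ] 23
 post [503.4 318.7 186.2] 14
 tie [536.1 184.8  12.3] [558. 288.  18.]
 look [[ 394.37006   -25.496605]
 [ 483.54312  -253.22885 ]
 [ 488.77014   -25.112913]
 [ 389.89447  -214.35402 ]]
top 110 [ 495.4 -146.4   82.3] yaw -150.22538140596845 ext -23.232141243692478 23.709960835794345
 block top [ 496.7 -146.5  155. ] 60 ((496.89324951171875, -146.8077850341797), (14.797086715698242, 16.52897834777832), 26.200380325317383)
 rim [ 497.6 -146.6] 113
 bar [4.94056e+02 7.00000e-02 1.62934e+02]
 post [484.6  60.4 185.7] 54
 post [502.5 318.8 186.2] 55
 tie [535.6 191.9  11.5] [546. 289.  17.]
 look [[ 487.31302   -23.799303]
 [ 389.31598  -210.92154 ]
 [ 483.3243   -250.67957 ]
 [ 393.56232   -23.431448]]
```

Call:
apply_moves(plan=[[0,0,0.11,1.45,3.1,0,0],[0,0,0.11,1.45,3.1,0,0],[0,0,0.11,1.45,3.1,0,0],[0,0,0.11,1.45,3.1,0,0],[0,0,0.11,1.45,3.1,0,0]], grip_force=50)

```text
time: 0.52
tool_pos: [349.1, -459.0, 230.9]
tool_rot: [-0.0, 0.883, 0.469, -0.0]
force: [-0.0, 0.5, 0.4]
gripper_width: 85.3
```

Call:
apply_moves(plan=[[0,0,0.11,1.45,3.1,0,0],[0,0,0.11,1.45,3.1,0,0],[0,0,0.11,1.45,3.1,0,0],[0,0,0.11,1.45,3.1,0,0],[0,0,0.11,1.45,3.1,0,0]])

```text
time: 0.93
tool_pos: [421.5, -304.1, 231.1]
tool_rot: [-0.0, 0.722, 0.691, -0.0]
force: [0.8, -0.4, 0.0]
gripper_width: 85.3
```

Call:
apply_moves(plan=[[0,0,0.11,1.45,3.1,0,0],[0,0,0.11,1.45,3.1,0,0],[0,0,0.11,1.45,3.1,0,0],[0,0,0.11,1.45,3.1,0,0],[0,0,0.11,1.45,3.1,0,0]])

```text
time: 1.35
tool_pos: [494.0, -149.3, 231.2]
tool_rot: [-0.0, 0.508, 0.862, -0.0]
force: [0.4, 0.3, 0.4]
gripper_width: 85.6
```

```bash
cat > st.py <<'E'
from cell import status
import numpy as np
from scipy.spatial.transform import Rotation as R
s=status.sense();q=s["tool_rot"];M=R.from_quat(np.r_[q[1:],q[0]]).as_matrix()
y=np.degrees(np.arctan2(M[1,1],M[0,1]))
print("t",round(s["time"],2),"pos",s["tool_pos"].round(1),"jawyaw",round((y+90)%180-90,2),"z",M[:,2].round(4),"F",s["force"].round(1),"w",round(s["gripper_width"],1),"q",s["q"].round(2))
E
python3 st.py
```

```text
t 1.35 pos [ 494.  -149.3  231.2] jawyaw 29.01 z [-4.e-04 -1.e-04 -1.e+00] F [0.4 0.3 0.4] w 85.6 q [ 0.7   0.26 -0.58  1.88  0.16  1.05  0.56]
```

Call:
apply_moves(plan=[[0,0,0.017,0.3,0.2,-1.0,0],[0,0,0,0,0,-2.5,0],[0,0,0,0,0,-2.5,0],[0,0,0,0,0,-2.5,0],[0,0,0,0,0,-2.4,0]])

```text
time: 1.77
tool_pos: [496.4, -148.9, 120.8]
tool_rot: [-0.0, 0.503, 0.865, -0.0]
force: [-0.5, 0.3, 0.7]
gripper_width: 85.5
```

```bash
python3 st.py; python3 - <<'E'
from cell import optics
import cv2,numpy as np
o=np.zeros((500,800,3),np.uint8)
c=optics.capture("side");o[:400,:400]=cv2.resize(c["image"][200:300,185:285,::-1],(400,400),interpolation=2)
c=optics.capture("top");o[:400,400:]=cv2.resize(c["image"][185:285,258:358,::-1],(400,400),interpolation=2)
cv2.imwrite("pics/pre.png",o)
E
```

```text
t 1.77 pos [ 496.4 -148.9  120.8] jawyaw 29.66 z [-6.e-04  1.e-04 -1.e+00] F [-0.5  0.3  0.7] w 85.5 q [ 0.64  0.4  -0.54  1.99  0.28  0.82  0.47]
```

View pics/pre.png

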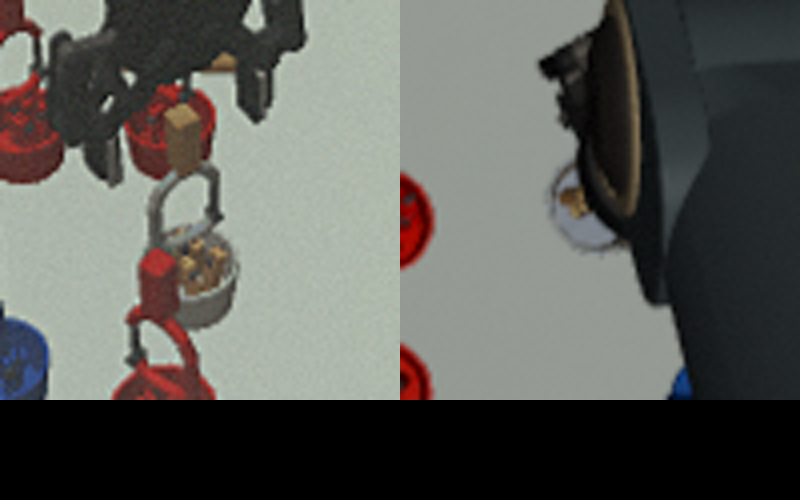

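The wooden block (about (183,138) in the left crop) sits between the open fingers, so I'll close.

Call:
apply_moves(plan=[[0,0,0,0.05,0.15,0.1,120],[0,0,0,0,0,0,255],[0,0,0,0,0,0,255],[0,0,0,0,0,0,255],[0,0,0,0,0,0,255]])

```text
time: 2.28
tool_pos: [498.0, -147.6, 124.5]
tool_rot: [0.001, 0.503, 0.865, 0.0]
force: [0.5, 0.5, -0.1]
gripper_width: 25.5
```

Call:
apply_moves(plan=[[0,0,0,0,0,0,255],[0,0,0,0,0,0,255],[0,0,0,0,0,0,255],[0,0,0,0,0,0,255]])

```text
time: 2.62
tool_pos: [498.3, -147.5, 124.2]
tool_rot: [0.001, 0.502, 0.865, 0.0]
force: [0.5, -0.4, 5.6]
gripper_width: 15.2
```

```bash
python3 st.py
```

```text
t 2.62 pos [ 498.3 -147.5  124.2] jawyaw 29.68 z [ 1.9e-03 -6.0e-04 -1.0e+00] F [ 0.5 -0.4  5.6] w 15.2 q [ 0.64  0.4  -0.54  1.99  0.28  0.83  0.47]
```

Call:
apply_moves(plan=[[0,0,0,0,0,0.5,255],[0,0,0,0,0,1.5,255],[0,0,0,0,0,2.5,255],[0,0,0,0,0,3.0,255],[0,0,0,0,0,3.0,255]])

```text
time: 3.03
tool_pos: [496.1, -147.1, 228.6]
tool_rot: [-0.002, 0.502, 0.865, -0.0]
force: [0.5, -0.8, -1.8]
gripper_width: 15.0
```

Call:
apply_moves(plan=[[0,0,0,0,0,3.0,255],[0,0,0,0,0,3.0,255],[0,0,0,0,0,2.5,255],[0,0,0,0,0,1.5,255],[0,0,0,0,0,0,255]])

```text
time: 3.45
tool_pos: [498.8, -147.4, 331.6]
tool_rot: [0.003, 0.502, 0.865, 0.001]
force: [1.2, -0.8, -0.4]
gripper_width: 14.7
```

```bash
python3 st.py; python3 - <<'E'
from cell import optics
import cv2,numpy as np
c=optics.capture("side");cv2.imwrite("pics/lift.png",cv2.resize(c["image"][120:300,140:340,::-1],(800,600)[:2] and (660,594),interpolation=2))
E
```

```text
t 3.45 pos [ 498.8 -147.4  331.6] jawyaw 29.68 z [ 0.0057 -0.0019 -1.    ] F [ 1.2 -0.8 -0.4] w 14.7 q [ 0.72  0.18 -0.6   1.73  0.11  1.25  0.62]
```

View pics/lift.png

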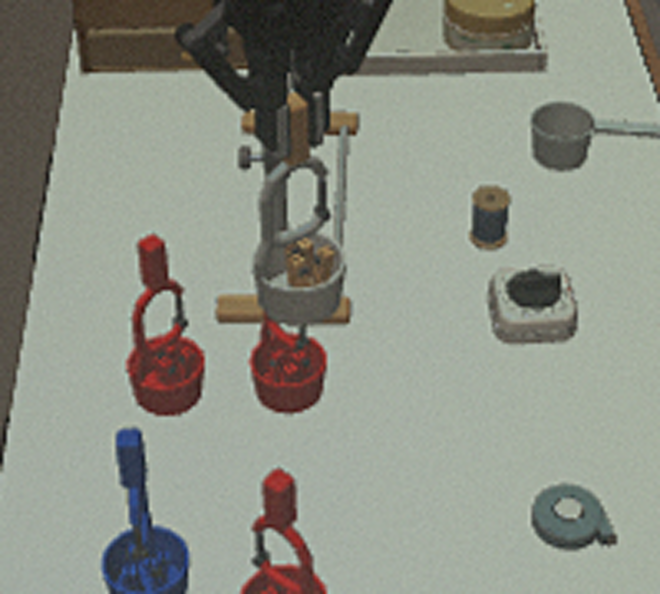

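The pot is lifted upright (crop (300,225)) with the gate to the right. Next: carry it across, turning by −0.588 rad.

Call:
apply_moves(plan=[[0,0,-0.049,-0.4,1.5,0,255],[0,0,-0.049,-0.4,2.8,0,255],[0,0,-0.049,-0.4,2.8,0,255],[0,0,-0.049,-0.4,2.8,0,255],[0,0,-0.049,-0.4,2.8,0,255]])

```text
time: 3.92
tool_pos: [475.7, -19.4, 326.0]
tool_rot: [-0.002, 0.605, 0.796, -0.001]
force: [-0.1, 0.3, -1.4]
gripper_width: 15.3
```

Call:
apply_moves(plan=[[0,0,-0.049,-0.4,2.8,0,255],[0,0,-0.049,-0.4,2.8,0,255],[0,0,-0.049,-0.4,2.8,0,255],[0,0,-0.049,-0.4,2.8,0,255],[0,0,-0.049,-0.4,2.8,0,255]])

```text
time: 4.33
tool_pos: [455.7, 120.3, 326.1]
tool_rot: [-0.001, 0.698, 0.716, -0.002]
force: [0.3, -0.1, -0.8]
gripper_width: 15.2
```

Call:
apply_moves(plan=[[0,0,-0.049,-0.4,2.8,0,255],[0,0,-0.049,-0.4,2.8,0,255],[0,0,0,0,1.6,0,255],[0,0,0,0,0,0,255],[0,0,0,0,0,0,255]])

```text
time: 4.75
tool_pos: [448.2, 191.7, 326.4]
tool_rot: [-0.001, 0.731, 0.683, -0.002]
force: [-0.9, -0.8, -1.4]
gripper_width: 15.0
```

```bash
python3 st.py
```

```text
t 4.75 pos [448.2 191.7 326.4] jawyaw -3.86 z [-0.0035 -0.0011 -1.    ] F [-0.9 -0.8 -1.4] w 15.0 q [ 0.24  0.16 -0.81  1.79  0.12  1.25 -0.67]
```

Call:
apply_moves(plan=[[0,0,0,-0.8,0,-1.0,255],[0,0,0,0,0,-2.5,255],[0,0,0,0,0,-3.0,255],[0,0,0,0,0,-3.0,255],[0,0,0,0,0,-2.5,255]])

```text
time: 5.17
tool_pos: [440.5, 188.9, 205.4]
tool_rot: [-0.0, 0.732, 0.681, -0.002]
force: [-0.1, -0.1, -1.8]
gripper_width: 15.2
```

Call:
apply_moves(plan=[[0,0,0,0,0,0,255],[0,0,0,0,0,0,255],[0,0,0,0,0,0,255]])

```text
time: 5.42
tool_pos: [442.2, 191.3, 209.3]
tool_rot: [0.0, 0.732, 0.681, 0.001]
force: [0.5, 0.5, -0.6]
gripper_width: 15.2
```

```bash
python3 st.py; python3 - <<'E'
from cell import optics
from h import *
import cv2,numpy as np
o=np.zeros((440,800,3),np.uint8)
c=optics.capture("side");np.savez("side1.npz",**c);o[:400,:400]=cv2.resize(c["image"][110:210,180:280,::-1],(400,400),interpolation=2)
w=cloud(c)
t=optics.capture("top");np.savez("top1.npz",**t);o[:400,400:]=cv2.resize(t["image"][180:280,100:200,::-1],(400,400),interpolation=2)
cv2.imwrite("pics/app.png",o)
E
```

```text
t 5.42 pos [442.2 191.3 209.3] jawyaw -4.08 z [ 1.3e-03  5.0e-04 -1.0e+00] F [ 0.5  0.5 -0.6] w 15.2 q [ 0.18  0.26 -0.79  1.97  0.22  0.99 -0.79]
```

View pics/app.png

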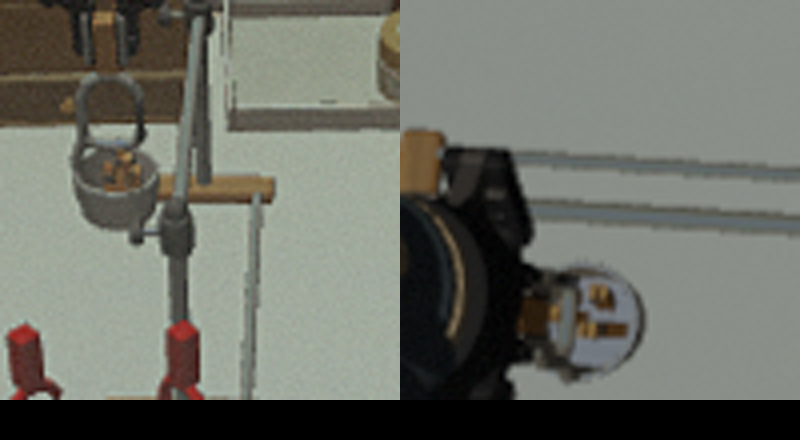

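```bash
python3 st.py; python3 - <<'E'
from h import *
from scipy.optimize import least_squares
for nm in("side1.npz","top1.npz"):
    c=load(nm);w=cloud(c);p=w[(abs(w[...,0]-443)<36)&(abs(w[...,1]-192)<40)&(w[...,2]>60)&(w[...,2]<225)]
    h,e=np.histogram(p[:,2],bins=np.arange(60,226,4));print(nm,dict(zip(e[:-1].astype(int).tolist(),h.tolist())))
    r0=p[(p[:,2]>105)&(p[:,2]<122)]
    # rim top: points at radius 26..30 of cup
    a=np.hypot(p[:,0]-443,p[:,1]-192);q=p[(a>26)&(a<34)&(p[:,2]<130)]
    print(" rim zs",np.percentile(q[:,2],[50,80,90,95,98]).round(1))
    wr=p[(p[:,2]>135)&(p[:,2]<203)];print(" wire",len(wr),np.median(wr,0).round(1),"xmin/max",np.percentile(wr[:,0],[2,98]).round(1),"ztop")
    m=wr[(abs(wr[:,0]-440)<4)];print(" crown col",np.percentile(m[:,2],[5,25,50,75,95]).round(1) if len(m) else None)
# synthetic overlay check: project key points for base 82 vs 86
c=load("side1.npz")
import cv2
im=cv2.resize(c["image"][110:210,180:280,::-1],(800,800),interpolation=2)[:600]
ya=np.radians(-4.05)
for b,col in((82,(0,255,0)),(87,(0,0,255))):
    o=np.array([443.2,191.3,b]);X=np.array([np.cos(ya),np.sin(ya),0])
    pts=[o+X*(-9)+[0,0,114],o+X*(7)+[0,0,114],o+X*22+[0,0,81],o+X*(-25)+[0,0,81],o+[0,0,114],o+[0,0,106],o+[0,0,58]]
    for u,v in proj(c,np.array(pts)): cv2.drawMarker(im,(int((u+.5-180)*8),int((v+.5-110)*8)),col,1,12,1)
    an=np.linspace(0,6.28,60)
    for u,v in proj(c,o+np.c_[30*np.cos(an),30*np.sin(an),0*an+34]): cv2.circle(im,(int((u+.5-180)*8),int((v+.5-110)*8)),1,col,-1)
cv2.imwrite("pics/ov.png",im)
E
```

```text
t 5.52 pos [442.6 191.9 210. ] jawyaw -4.05 z [ 3.1e-03  9.0e-04 -1.0e+00] F [ 0.1  0.8 -1.3] w 15.3 q [ 0.18  0.26 -0.79  1.97  0.22  0.99 -0.79]
side1.npz {60: 0, 64: 0, 68: 0, 72: 0, 76: 0, 80: 3, 84: 8, 88: 19, 92: 20, 96: 34, 100: 28, 104: 35, 108: 46, 112: 54, 116: 59, 120: 38, 124: 20, 128: 6, 132: 2, 136: 16, 140: 18, 144: 18, 148: 6, 152: 7, 156: 6, 160: 5, 164: 6, 168: 9, 172: 4, 176: 5, 180: 10, 184: 7, 188: 12, 192: 11, 196: 11, 200: 7, 204: 6, 208: 12, 212: 18, 216: 16, 220: 25}
 rim zs [110.4 117.3 119.  120.1 120.8]
 wire 157 [437.6 189.9 164.4] xmin/max [418.2 463.3] ztop
 crown col [138.1 139.1 142.5 197.1 200.5]
top1.npz {60: 0, 64: 0, 68: 0, 72: 0, 76: 0, 80: 0, 84: 50, 88: 141, 92: 30, 96: 20, 100: 23, 104: 21, 108: 17, 112: 13, 116: 75, 120: 34, 124: 43, 128: 10, 132: 4, 136: 7, 140: 48, 144: 30, 148: 11, 152: 6, 156: 4, 160: 4, 164: 4, 168: 4, 172: 2, 176: 6, 180: 5, 184: 12, 188: 4, 192: 2, 196: 0, 200: 1, 204: 6, 208: 4, 212: 12, 216: 15, 220: 14}
 rim zs [118.3 119.9 120.6 121.8 128.5]
 wire 150 [438.5 190.4 145.7] xmin/max [417.4 463.1] ztop
 crown col [140.1 142.5 142.7 143.6 145.1]
```

View pics/ov.png

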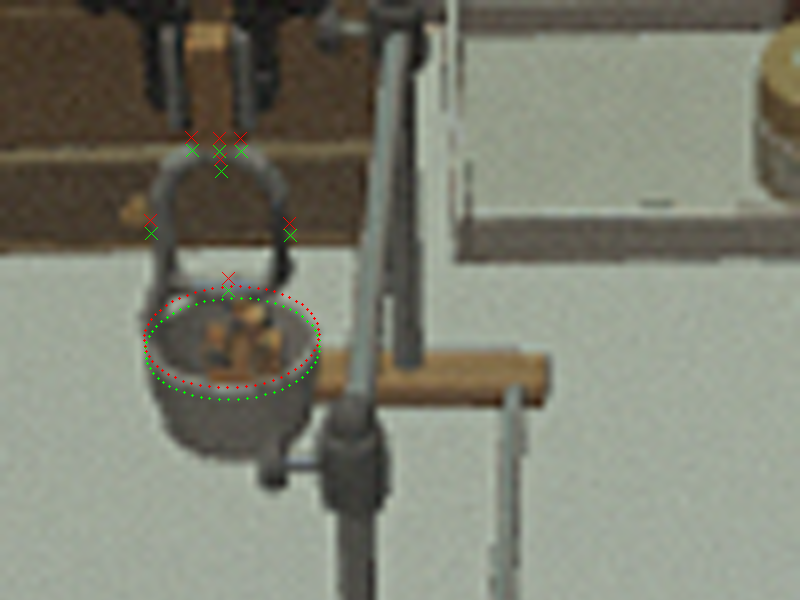

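Call:
apply_moves(plan=[[0,0,0,0.5,-0.05,-0.4,255],[0,0,0,0.7,-0.05,0,255],[0,0,0,0.7,-0.05,0,255],[0,0,0,0,0,0,255],[0,0,0,0,0,0,255]])

```text
time: 5.93
tool_pos: [461.0, 190.1, 204.3]
tool_rot: [-0.0, 0.732, 0.682, 0.0]
force: [-0.4, 0.1, -1.7]
gripper_width: 15.1
```

```bash
cat > look.py <<'E'
import sys
from cell import optics
from h import *
import cv2
c=optics.capture("side");n=sys.argv[1];np.savez(n+".npz",**c)
cv2.imwrite(f"pics/{n}.png",cv2.resize(c["image"][105:205,180:280,::-1],(600,600),interpolation=2))
w=cloud(c);xc=float(sys.argv[2])
p=w[(abs(w[...,0]-xc)<36)&(abs(w[...,1]-191)<40)&(w[...,2]>40)&(w[...,2]<225)]
a=np.hypot(p[:,0]-xc,p[:,1]-191);q=p[(a>26)&(a<34)&(p[:,2]<130)]
print(" rim zs",np.percentile(q[:,2],[80,90,95,98]).round(1))
E
python3 st.py;python3 look.py a1 463;python3 st.py
```

```text
t 5.93 pos [461.  190.1 204.3] jawyaw -4.05 z [-1.e-04  5.e-04 -1.e+00] F [-0.4  0.1 -1.7] w 15.1 q [ 0.17  0.3  -0.78  1.94  0.25  1.   -0.79]
 rim zs [113.3 114.7 118.2 123.6]
t 5.98 pos [460.5 190.3 204.3] jawyaw -4.02 z [-3.e-04  3.e-04 -1.e+00] F [-1.1  0.3 -1. ] w 15.2 q [ 0.17  0.3  -0.78  1.94  0.25  1.   -0.79]
```

View pics/a1.png

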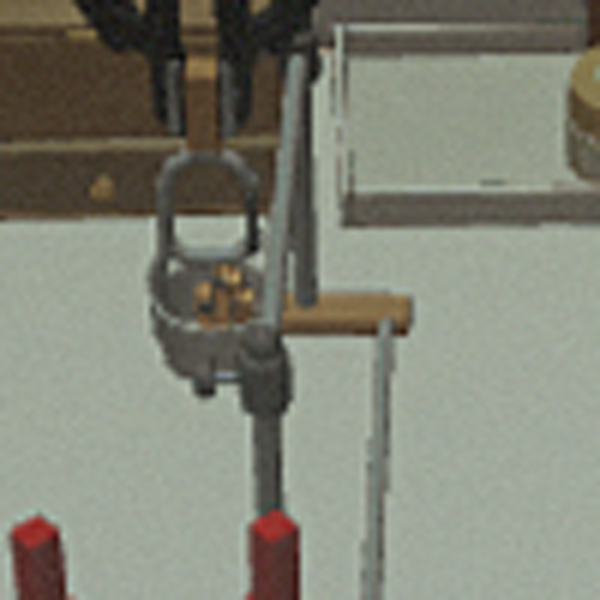

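Call:
apply_moves(plan=[[0,0,0,0.3,-0.02,0.1,255],[0,0,0,0.3,-0.02,0,255],[0,0,0,0.3,-0.02,0,255],[0,0,0,0.2,-0.02,0,255],[0,0,0,0,0,0,255]])

```text
time: 6.4
tool_pos: [471.0, 189.4, 205.1]
tool_rot: [-0.001, 0.731, 0.682, -0.001]
force: [-2.2, 0.2, -1.8]
gripper_width: 15.6
```

```bash
python3 st.py;python3 look.py a2 472;python3 st.py
```

```text
t 6.4 pos [471.  189.4 205.1] jawyaw -4.02 z [-0.0016 -0.     -1.    ] F [-2.2  0.2 -1.8] w 15.6 q [ 0.17  0.32 -0.77  1.92  0.26  1.01 -0.78]
 rim zs [114.5 116.1 119.7 125.6]
t 6.45 pos [470.9 189.5 205.1] jawyaw -4.0 z [-1.4e-03 -1.0e-04 -1.0e+00] F [-2.1 -0.3 -1.1] w 15.1 q [ 0.17  0.32 -0.77  1.92  0.26  1.01 -0.78]
```

View pics/a2.png

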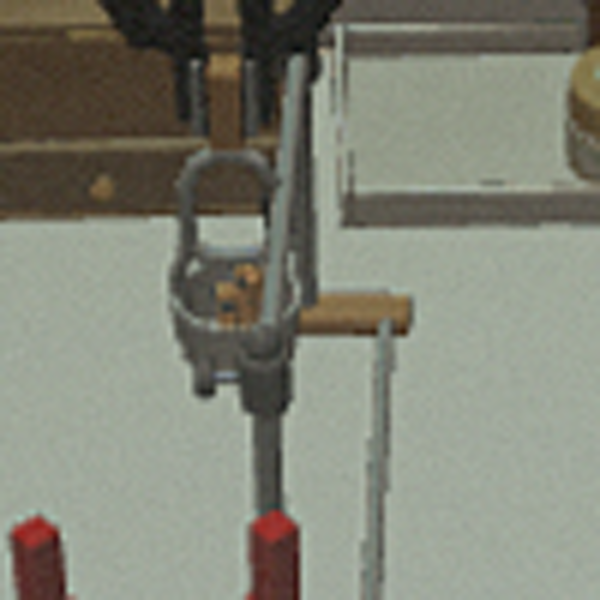

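Call:
apply_moves(plan=[[0,0,0,0.2,-0.01,0,255],[0,0,0,0.2,-0.02,0,255],[0,0,0,0.2,-0.01,0,255],[0,0,0,0.2,-0.02,0,255],[0,0,0,0,0,0,255]])

```text
time: 6.87
tool_pos: [479.6, 188.5, 204.9]
tool_rot: [-0.0, 0.732, 0.682, -0.0]
force: [-1.7, 0.9, -3.6]
gripper_width: 15.1
```

```bash
python3 st.py
```

```text
t 6.87 pos [479.6 188.5 204.9] jawyaw -4.03 z [-4.e-04 -0.e+00 -1.e+00] F [-1.7  0.9 -3.6] w 15.1 q [ 0.17  0.33 -0.76  1.91  0.27  1.01 -0.78]
```

Call:
apply_moves(plan=[[0,0,0,0.3,-0.02,0,255],[0,0,0,0.3,-0.02,0,255],[0,0,0,0.3,-0.02,0,255],[0,0,0,0.3,-0.02,0,255],[0,0,0,0,0,0,255]])

```text
time: 7.28
tool_pos: [493.0, 187.7, 205.3]
tool_rot: [0.001, 0.732, 0.682, 0.001]
force: [0.8, 0.7, -4.9]
gripper_width: 15.3
```

```bash
python3 st.py;python3 look.py a3 492;python3 st.py
```

```text
t 7.28 pos [493.  187.7 205.3] jawyaw -4.05 z [ 2.3e-03  7.0e-04 -1.0e+00] F [ 0.8  0.7 -4.9] w 15.3 q [ 0.17  0.35 -0.76  1.88  0.28  1.02 -0.78]
 rim zs [113.4 115.1 116.3 122.1]
t 7.33 pos [492.9 187.7 205.3] jawyaw -4.04 z [ 2.5e-03  6.0e-04 -1.0e+00] F [ 0.2 -0.3 -4.5] w 15.1 q [ 0.17  0.35 -0.76  1.88  0.28  1.02 -0.78]
```

View pics/a3.png

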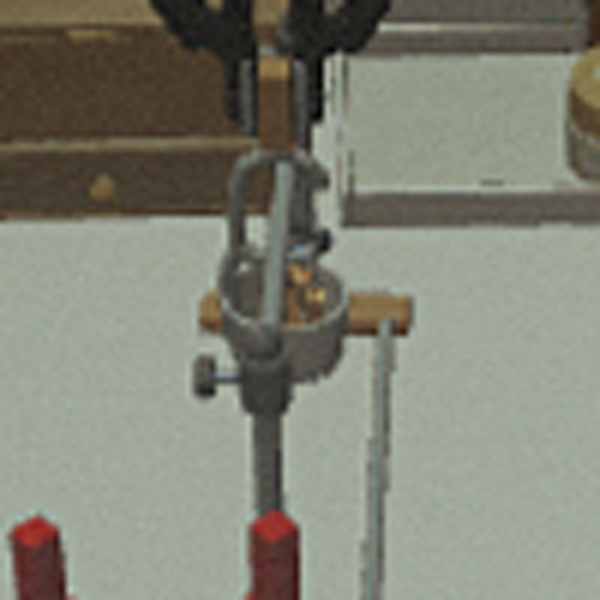

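Call:
apply_moves(plan=[[0,0,0,0.2,-0.01,0,255],[0,0,0,0,0,-0.3,255],[0,0,0,0,0,-0.4,255],[0,0,0,0,0,-0.4,255],[0,0,0,0,0,-0.2,255]])

```text
time: 7.75
tool_pos: [493.9, 187.9, 192.2]
tool_rot: [0.0, 0.731, 0.682, 0.001]
force: [0.2, 0.7, -1.0]
gripper_width: 15.2
```

Call:
apply_moves(plan=[[0,0,0,0,0,0,255],[0,0,0,0,0,0,255]])

```text
time: 7.92
tool_pos: [493.7, 188.0, 192.5]
tool_rot: [0.0, 0.731, 0.682, 0.0]
force: [0.9, 0.6, -1.4]
gripper_width: 15.5
```

```bash
python3 st.py;python3 look.py a4 492;python3 st.py
```

```text
t 7.92 pos [493.7 188.  192.5] jawyaw -4.01 z [ 8.e-04  3.e-04 -1.e+00] F [ 0.9  0.6 -1.4] w 15.5 q [ 0.16  0.36 -0.75  1.89  0.29  1.   -0.79]
 rim zs [100.3 102.1 103.5 105.8]
t 7.97 pos [493.8 188.  192.6] jawyaw -4.01 z [ 9.e-04  3.e-04 -1.e+00] F [-0.2 -1.2 -1. ] w 15.2 q [ 0.16  0.36 -0.75  1.89  0.29  1.   -0.79]
```

View pics/a4.png

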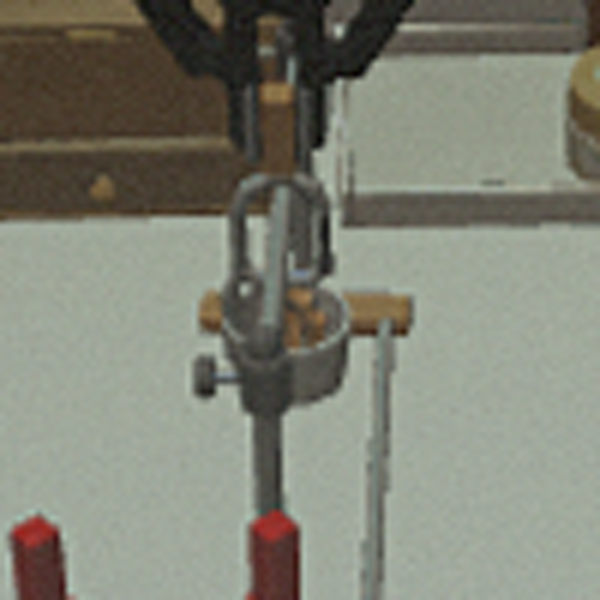

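Call:
apply_moves(plan=[[0,0,0,0,0,-0.2,255],[0,0,0,0,0,-0.2,255],[0,0,0,0,0,0,255],[0,0,0,0,0,0,255]])

```text
time: 8.3
tool_pos: [493.3, 187.8, 188.2]
tool_rot: [-0.0, 0.731, 0.682, -0.0]
force: [-0.3, -0.7, -1.5]
gripper_width: 15.1
```

Call:
apply_moves(plan=[[0,0,0,0,0,-0.1,255],[0,0,0,0,0,0,255],[0,0,0,0,0,0,255]])

```text
time: 8.55
tool_pos: [493.4, 187.8, 187.3]
tool_rot: [0.0, 0.731, 0.682, 0.0]
force: [-0.5, 0.1, -0.6]
gripper_width: 15.3
```

Call:
apply_moves(plan=[[0,0,0,0,0,-0.1,255],[0,0,0,0,0,0,255],[0,0,0,0,0,0,255]])

```text
time: 8.8
tool_pos: [493.4, 187.9, 186.3]
tool_rot: [0.0, 0.731, 0.682, 0.0]
force: [0.7, 0.2, -0.9]
gripper_width: 15.2
```

Call:
apply_moves(plan=[[0,0,0,0,0,-0.1,255],[0,0,0,0,0,0,255],[0,0,0,0,0,0,255]])

```text
time: 9.05
tool_pos: [493.6, 188.0, 185.9]
tool_rot: [0.0, 0.731, 0.682, 0.0]
force: [-2.1, -0.7, 3.7]
gripper_width: 14.9
```

```bash
python3 st.py
```

```text
t 9.05 pos [493.6 188.  185.9] jawyaw -4.01 z [ 7.e-04 -1.e-04 -1.e+00] F [-2.1 -0.7  3.7] w 14.9 q [ 0.16  0.37 -0.75  1.9   0.3   0.98 -0.8 ]
```

Call:
apply_moves(plan=[[0,0,0,0,0,-0.1,255],[0,0,0,0,0,0,255],[0,0,0,0,0,0,255]])

```text
time: 9.3
tool_pos: [493.6, 188.0, 185.7]
tool_rot: [0.001, 0.731, 0.682, 0.0]
force: [-3.5, -1.7, 10.7]
gripper_width: 14.9
```

```bash
python3 st.py
```

```text
t 9.3 pos [493.6 188.  185.7] jawyaw -4.01 z [ 1.e-03 -5.e-04 -1.e+00] F [-3.5 -1.7 10.7] w 14.9 q [ 0.15  0.37 -0.75  1.9   0.3   0.98 -0.8 ]
```

Call:
apply_moves(plan=[[0,0,0,-0.1,0,0.1,255],[0,0,0,0,0,0,255],[0,0,0,0,0,0,255]])

```text
time: 9.55
tool_pos: [492.9, 188.0, 185.8]
tool_rot: [0.0, 0.731, 0.682, 0.001]
force: [0.5, -0.9, 5.5]
gripper_width: 15.3
```

```bash
python3 st.py
```

```text
t 9.55 pos [492.9 188.  185.8] jawyaw -4.02 z [ 1.4e-03  4.0e-04 -1.0e+00] F [ 0.5 -0.9  5.5] w 15.3 q [ 0.16  0.37 -0.75  1.9   0.3   0.98 -0.8 ]
```

Call:
apply_moves(plan=[[0,0,0,0,0,0.06,255],[0,0,0,0,0,0,255],[0,0,0,0,0,0,255]], grip_force=20)

```text
time: 9.8
tool_pos: [492.8, 188.0, 186.0]
tool_rot: [0.0, 0.731, 0.682, 0.0]
force: [1.4, 0.3, 2.8]
gripper_width: 15.1
```

```bash
python3 st.py;python3 look.py a5 492
```

```text
t 9.8 pos [492.8 188.  186. ] jawyaw -4.01 z [ 8.e-04  5.e-04 -1.e+00] F [1.4 0.3 2.8] w 15.1 q [ 0.16  0.37 -0.75  1.9   0.3   0.98 -0.8 ]
 rim zs [ 94.3  96.5 100.1 106.7]
```

View pics/a5.png

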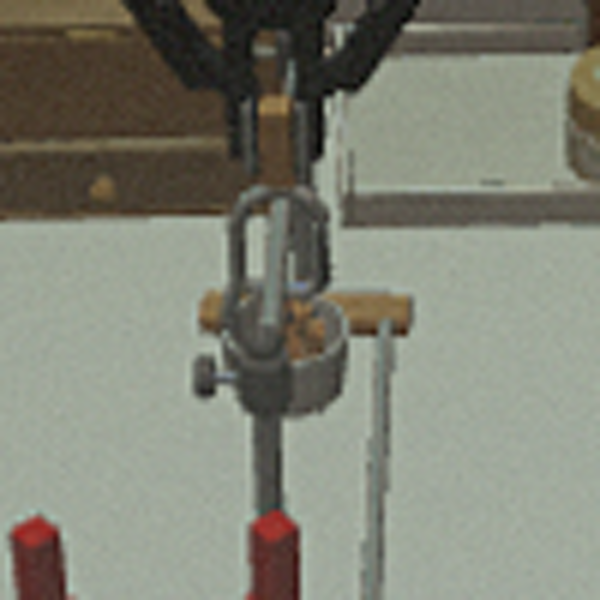

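The bar is under the crown, at about (280,205) in the crop. The pot is upright and the gate side (325,235) looks closed. I'll release gently.

Call:
apply_moves(plan=[[0,0,0,0,0,0,210],[0,0,0,0,0,0,205],[0,0,0,0,0,0,200],[0,0,0,0,0,0,195],[0,0,0,0,0,0,190]])

```text
time: 10.27
tool_pos: [491.9, 187.7, 185.5]
tool_rot: [-0.0, 0.731, 0.682, -0.001]
force: [0.3, -0.4, -0.4]
gripper_width: 21.7
```

Call:
apply_moves(plan=[[0,0,0,0,0,0,180],[0,0,0,0,0,0,165],[0,0,0,0,0,0,145],[0,0,0,0,0,0,120],[0,0,0,0,0,0,100]])

```text
time: 10.68
tool_pos: [492.4, 187.9, 185.9]
tool_rot: [-0.0, 0.731, 0.682, 0.0]
force: [-0.5, 0.6, -0.7]
gripper_width: 51.9
```

```bash
python3 st.py;python3 look.py a6 492
```

```text
t 10.68 pos [492.4 187.9 185.9] jawyaw -4.01 z [ 0.  0. -1.] F [-0.5  0.6 -0.7] w 51.9 q [ 0.16  0.37 -0.75  1.9   0.3   0.98 -0.8 ]
 rim zs [ 95.3  96.4  97.3 100.2]
```

View pics/a6.png

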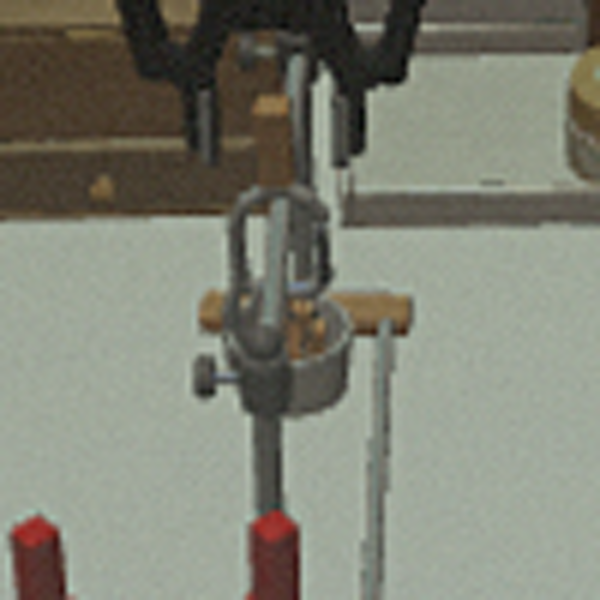

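Call:
apply_moves(plan=[[0,0,0,0,0,0,60],[0,0,0,0,0,1.0,60],[0,0,0,0,0,1.5,60],[0,0,0,0,0,2.0,60],[0,0,0,0,0,2.5,60]])

```text
time: 11.15
tool_pos: [491.7, 187.6, 256.4]
tool_rot: [-0.001, 0.731, 0.682, -0.001]
force: [0.8, -0.1, 0.5]
gripper_width: 65.5
```

Call:
apply_moves(plan=[[0,0,0,0,0,3.0,60],[0,0,0,-1.0,-1.5,1.0,60],[0,0,0,-1.0,-3.0,0,60],[0,0,0,-1.0,-3.0,0,60],[0,0,0,0,-3.0,0,60]])

```text
time: 11.57
tool_pos: [460.8, 82.6, 297.0]
tool_rot: [0.001, 0.731, 0.683, 0.0]
force: [1.6, -0.5, -0.8]
gripper_width: 65.2
```

Call:
apply_moves(plan=[[0,0,0,0,-3,0,60],[0,0,0,0,-3,0,60],[0,0,0,0,-3,0,60],[0,0,0,0,-2,0,60],[0,0,0,0,0,0,60]])

```text
time: 11.98
tool_pos: [462.3, -32.2, 296.4]
tool_rot: [0.001, 0.734, 0.679, -0.001]
force: [0.3, -0.8, 0.2]
gripper_width: 65.3
```

Call:
apply_moves(plan=[[0,0,0,0,0,0,60],[0,0,0,0,0,0,60],[0,0,0,0,0,0,60],[0,0,0,0,0,0,60],[0,0,0,0,0,0,60]])

```text
time: 12.4
tool_pos: [462.4, -26.1, 296.0]
tool_rot: [0.0, 0.731, 0.683, 0.0]
force: [0.1, 0.5, -0.8]
gripper_width: 65.5
```

```bash
python3 st.py; python3 - <<'E'
from cell import optics
import cv2,numpy as np
o=np.zeros((500,800,3),np.uint8)
c=optics.capture("side");np.savez("side9.npz",**c);o[:400,:400]=cv2.resize(c["image"][105:205,180:280,::-1],(400,400),interpolation=2)
t=optics.capture("top");np.savez("top9.npz",**t);o[:400,400:]=cv2.resize(t["image"][180:280,90:190,::-1],(400,400),interpolation=2)
cv2.imwrite("pics/fin.png",o)
cv2.imwrite("pics/finfull.png",t["image"][:,:,::-1])
E
python3 st.py
```

```text
t 12.4 pos [462.4 -26.1 296. ] jawyaw -3.89 z [ 2.e-04  1.e-04 -1.e+00] F [ 0.1  0.5 -0.8] w 65.5 q [ 0.58  0.11 -0.66  1.9   0.07  1.16 -0.17]
t 12.5 pos [462.4 -26.5 296. ] jawyaw -3.94 z [ 1.e-04  1.e-04 -1.e+00] F [-0.6  0.3  0.2] w 65.3 q [ 0.58  0.11 -0.66  1.9   0.07  1.16 -0.17]
```

View pics/fin.png

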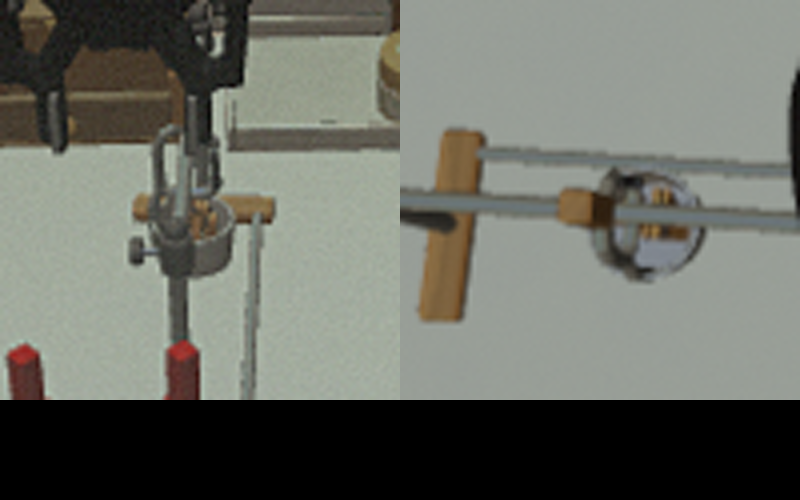

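View pics/finfull.png

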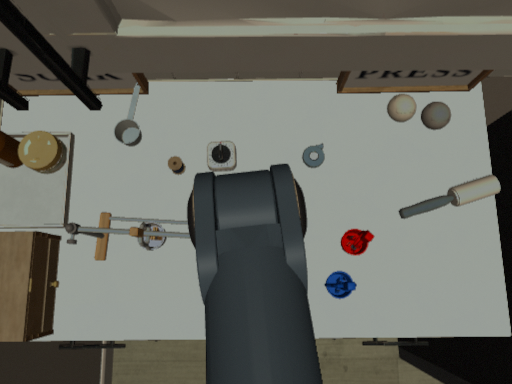

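Call:
apply_moves(plan=[[0,0,0,0,-3,0,60],[0,0,0,0,-4,0,60],[0,0,0,0,-4,0,60],[0,0,0,0,-4,0,60],[0,0,0,0,-4,0,60]])

```text
time: 12.92
tool_pos: [462.2, -218.7, 296.1]
tool_rot: [0.0, 0.731, 0.682, -0.0]
force: [0.6, 0.7, -0.1]
gripper_width: 65.6
```

Call:
apply_moves(plan=[[0,0,0,-2,-4,0,60],[0,0,0,-2,-4,0,60],[0,0,0,-2,-4,0,60],[0,0,0,0,-3,0,60],[0,0,0,0,0,0,60]])

```text
time: 13.33
tool_pos: [403.5, -366.3, 295.3]
tool_rot: [0.001, 0.735, 0.678, -0.001]
force: [0.2, 0.0, -0.1]
gripper_width: 65.6
```

```bash
python3 st.py; python3 - <<'E'
from cell import optics
from h import *
import cv2
c=optics.capture("side");np.savez("side10.npz",**c)
t=optics.capture("top");np.savez("top10.npz",**t)
o=np.zeros((600,800,3),np.uint8)
o[:,:600]=cv2.resize(c["image"][115:190,190:265,::-1],(600,600),interpolation=2)
o[:200,600:]=cv2.resize(t["image"][205:255,120:170,::-1],(200,200),interpolation=2)
cv2.imwrite("pics/fin2.png",o)
for nm,k in(("side",c),("top",t)):
    w=cloud(k);w=w[(abs(w[...,0]-494)<42)&(abs(w[...,1]-188)<42)&(w[...,2]>40)]
    b=w[(w[:,2]>182)&(w[:,2]<225)];tp=w[(w[:,2]>214)&(w[:,2]<225)];r=w[(w[:,2]>86)&(w[:,2]<100)]
    print(nm,"block",b.mean(0).round(1),len(b),"top",tp.mean(0).round(1),tp[:,2].max())
    if len(r): print("  rim bbox",r.min(0).round(1),r.max(0).round(1),"plane",np.linalg.lstsq(np.c_[r[:,:2]-[494,188],np.ones(len(r))],r[:,2],rcond=None)[0].round(3))
E
python3 st.py
```

```text
t 13.33 pos [ 403.5 -366.3  295.3] jawyaw -4.63 z [-9.0e-04 -2.5e-03 -1.0e+00] F [ 0.2  0.  -0.1] w 65.6 q [ 0.99  0.23 -0.4   1.74  0.1   1.19  0.48]
side block [491.6 183.2 203.7] 88 top [491.  186.1 216.6] 219.88165772222374
  rim bbox [465.3 155.2  86.3] [524.3 216.7 100. ] plane [ 2.3000e-02 -3.0000e-03  9.3263e+01]
top block [489.9 185.3 209. ] 122 top [490.5 187.5 216.7] 219.85009640529006
  rim bbox [464.6 159.2  86.7] [523.1 216.1  99.9] plane [2.2000e-02 3.1000e-02 9.4664e+01]
t 13.43 pos [ 406.2 -359.6  295.5] jawyaw -4.14 z [-1.0e-04  1.3e-03 -1.0e+00] F [ 0.8  1.5 -1.4] w 65.3 q [ 0.99  0.23 -0.41  1.75  0.1   1.19  0.48]
```

View pics/fin2.png

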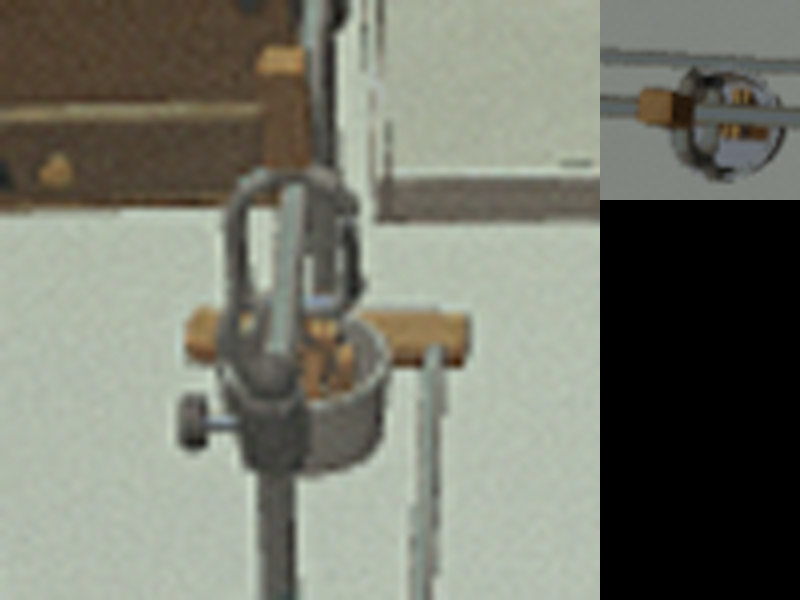

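Call:
apply_moves(plan=[[0,0,0,0,0,0,60],[0,0,0,0,0,0,60],[0,0,0,0,0,0,60],[0,0,0,0,0,0,60],[0,0,0,0,0,0,60]])

```text
time: 13.85
tool_pos: [406.9, -358.2, 296.1]
tool_rot: [0.0, 0.731, 0.682, 0.0]
force: [-0.1, 0.0, -0.3]
gripper_width: 65.7
```

Call:
apply_moves(plan=[[0,0,0,0,0,0,60],[0,0,0,0,0,0,60],[0,0,0,0,0,0,60],[0,0,0,0,0,0,60],[0,0,0,0,0,0,60]])

```text
time: 14.27
tool_pos: [406.5, -359.0, 295.9]
tool_rot: [0.0, 0.731, 0.682, 0.0]
force: [0.2, -1.0, 0.4]
gripper_width: 65.9
```

```bash
python3 - <<'E'
from cell import optics
from h import *
import cv2
t=optics.capture("top");c=optics.capture("side")
A=load("top10.npz");B=load("top0.npz")
print("pot diff max",np.abs(cv2.GaussianBlur(t["image"],(5,5),0)[205:255,120:170].astype(int)-cv2.GaussianBlur(A["image"],(5,5),0)[205:255,120:170]).max())
for n,(u,v) in dict(spool=(176,163),timer=(221,155),tape=(314,156),red1=(253,240),red2=(253,283)).items():
    s=np.s_[v-18:v+18,u-18:u+18]
    g=lambda i:cv2.cvtColor(i["image"][s],6).astype(np.float32)
    print(n,"shift",cv2.phaseCorrelate(g(B),g(t))[0],"diff",np.abs(cv2.GaussianBlur(g(B),(5,5),0)-cv2.GaussianBlur(g(t),(5,5),0)).max())
w=cloud(t);w=w[(abs(w[...,0]-494)<42)&(abs(w[...,1]-188)<42)&(w[...,2]>214)];print(w.mean(0))
E
```

```text
pot diff max 1
spool shift (0.03703943065338677, -0.12897865294782207) diff 1.53125
timer shift (0.007685092239434255, 0.02821093201552216) diff 1.7539062
tape shift (0.017883970403946847, 0.01312424321023542) diff 0.9375
red1 shift (0.020959944315105616, -0.007710526944997298) diff 1.6992188
red2 shift (0.007908787584941734, -0.15451741276406494) diff 1.8554688
[490.52290925 187.77011245 216.92599084]
```

The pot is still and nothing else has moved, so I'm handing in.

```bash
python3 -c "
from cell import manip
print(manip.job_done())"
```

```text
the job is handed in; nothing more can be done
None
```

The grey peg pot is hanging from the bar, gate shut, about 2 mm from the bar's middle. I handed the job in after about 14.4 s of the 54 s allowed.

- **How it went:** I measured the bar axis at about 163 mm with the cameras. I took the pot by its wooden block, carried it over the near red pots and the rail post, and turned its mouth square to the bar. The bar pushed the gate in with forces under about 5 N, and I let the pot down until it touched. Contact put the bar axis at about 162.7 mm, which agrees with the camera value.
- **Highest force:** the wrist force in z briefly reached about 11 N as the pot seated. I backed off to about 3 N before letting go.
- **Last checks:**
  - The pot leans about 2°, and the top view shows no change over the last second or so.
  - The gate looks upright in the side picture; I judged that by eye only.
  - The timer, tape measure, spool and the two red pots nearest the rail have not shifted in the top view. I did not run that comparison on the third red pot or the blue one.
  - The gripper is about 0.55 m from the pot, touching nothing. No check failed.

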